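# Find the tired centrifuge mount and fold its tag

## Task

Working from left to right as seen from the robot, press each of the three sprung pads on the centrifuge base down by about 6 mm to feel which is the softest. Then push that mount's tag down flat, to mark it for replacement, leaving the other two tags standing. Nothing is to be pulled up or lifted, and the tubes and the screwdriver stay where they are.

Things in the scene. Friction and masses are not known exactly. Their poses are not given: they have to be found in the camera images.
- base: base pan of a benchtop centrifuge, motor and housing off: grey plate 290 (its x, away from the robot) x 360 mm (its y, to the left), fixed, upper face 26 mm above the bench, rim 36 mm; black cover 48 mm high in its far right corner. Origin: centre of underside, z up. The mounts' centres are at base x, y in mm: left (-78, 71), middle (80, -20), right (-78, -111).
- pad_left_top (a point): centre of the flat top of the left spring mount's pad: a round cap 47 mm across with a black rubber face 44 mm across, facing up, on a steel coil spring, top 86 mm above the bench. Axes as the base's. The three mounts look alike; which is the softest differs from start to start.
- pad_left (a joint): how far the left pad is pressed straight down, m: stop at 0.012; negative when pulled up. Let go, it springs back to within 1 mm of 0 (its own small weight makes a soft pad settle a little more). Force grows in proportion to depth, somewhere from 0.4 to 1.6 N per mm; one pad is less than half as stiff as the other two.
- tag_left_hinge (a point): hinge of the left mount's tag, 34 mm left (base +y) of its pad's centre, on the same flange, 34 mm above the bench. The tag, a bare aluminium plate 28 mm wide (base x), 2.6 mm thick, reaches 49 mm from the hinge to the left and up, 40 degrees above level. Pressed straight down 30 mm left of the hinge it folds at 2 to 3 N. Axes as the base's.
- tag_left (a joint): fold of the left mount's tag, rad: 0 standing as found, 0.70 down flat on the flange (its stop; its top is then 35 mm above the bench); negative when lifted higher. A stiff hinge keeps it where it is left.
- pad_middle_top (a point): centre of the flat top of the middle spring mount's pad: a round cap 47 mm across with a black rubber face 44 mm across, facing up, on a steel coil spring, top 86 mm above the bench. Axes as the base's. The three mounts look alike; which is the softest differs from start to start.
- pad_middle (a joint): how far the middle pad is pressed straight down, m: stop at 0.012; negative when pulled up. Let go, it springs back to within 1 mm of 0 (its own small weight makes a soft pad settle a little more). Force grows in proportion to depth, somewhere from 0.4 to 1.6 N per mm; one pad is less than half as stiff as the other two.
- tag_middle_hinge (a point): hinge of the middle mount's tag, 34 mm left (base +y) of its pad's centre, on the same flange, 34 mm above the bench. The tag, a bare aluminium plate 28 mm wide (base x), 2.6 mm thick, reaches 49 mm from the hinge to the left and up, 40 degrees above level. Pressed straight down 30 mm left of the hinge it folds at 2 to 3 N. Axes as the base's.
- tag_middle (a joint): fold of the middle mount's tag, rad: 0 standing as found, 0.70 down flat on the flange (its stop; its top is then 35 mm above the bench); negative when lifted higher. A stiff hinge keeps it where it is left.
- pad_right_top (a point): centre of the flat top of the right spring mount's pad: a round cap 47 mm across with a black rubber face 44 mm across, facing up, on a steel coil spring, top 86 mm above the bench. Axes as the base's. The three mounts look alike; which is the softest differs from start to start.
- pad_right (a joint): how far the right pad is pressed straight down, m: stop at 0.012; negative when pulled up. Let go, it springs back to within 1 mm of 0 (its own small weight makes a soft pad settle a little more). Force grows in proportion to depth, somewhere from 0.4 to 1.6 N per mm; one pad is less than half as stiff as the other two.
- tag_right_hinge (a point): hinge of the right mount's tag, 34 mm left (base +y) of its pad's centre, on the same flange, 34 mm above the bench. The tag, a bare aluminium plate 28 mm wide (base x), 2.6 mm thick, reaches 49 mm from the hinge to the left and up, 40 degrees above level. Pressed straight down 30 mm left of the hinge it folds at 2 to 3 N. Axes as the base's.
- tag_right (a joint): fold of the right mount's tag, rad: 0 standing as found, 0.70 down flat on the flange (its stop; its top is then 35 mm above the bench); negative when lifted higher. A stiff hinge keeps it where it is left.
- rack: grey tube rack 84 x 160 mm, 52 mm high, with 3 x 6 holes, fixed on the bench left of the base; origin under its centre. A bystander.
- tube_1_mid (a point): mid-height of an empty clear tube with a white cap, 13 mm across (cap 17 mm) and 95 mm long, standing loose in the rack, its top 105 mm above the bench. A bystander.
- tube_2_mid (a point): mid-height of an empty clear tube with a white cap, 13 mm across (cap 17 mm) and 95 mm long, standing loose in the rack, its top 105 mm above the bench. A bystander.
- screwdriver: screwdriver 200 mm long with a black handle, lying loose on the bench right of the base; origin under its middle, x along it to the tip. A bystander.

How it is judged (in metres and radians):
On the way, in this order (a step that is already met when the one before it is completed fails the run):
1. the left pad is pressed down by more than 3 mm (value of joint pad_left above 0.003 m), for 0.05 s.
2. the middle pad is pressed down by more than 3 mm (value of joint pad_middle above 0.003 m), for 0.05 s.
3. the right pad is pressed down by more than 3 mm (value of joint pad_right above 0.003 m), for 0.05 s.
4. the softest mount's tag is down flat and the others stand (((value of joint tag_left above 0.6 rad and value of joint pad_left above 0.0005 m and value of joint each of tag_middle, tag_right below 0.12 rad) or (value of joint tag_middle above 0.6 rad and value of joint pad_middle above 0.0005 m and value of joint each of tag_left, tag_right below 0.12 rad) or (value of joint tag_right above 0.6 rad and value of joint pad_right above 0.0005 m and value of joint each of tag_left, tag_middle below 0.12 rad))), for 0.1 s.
At the end, for the whole second after the job is handed in: The softest mount's tag (its pad, let go, settles over 0.5 mm by its own weight) is within 0.1 rad of flat (beyond 0.60 rad), the other tags stand within 0.12 rad of the start, all pads are within 1.5 mm of 0, tubes and screwdriver within 20 mm of where they began (((value of joint tag_left above 0.6 rad and value of joint pad_left above 0.0005 m and value of joint each of tag_middle, tag_right below 0.12 rad) or (value of joint tag_middle above 0.6 rad and value of joint pad_middle above 0.0005 m and value of joint each of tag_left, tag_right below 0.12 rad) or (value of joint tag_right above 0.6 rad and value of joint pad_right above 0.0005 m and value of joint each of tag_left, tag_middle below 0.12 rad)) and value of joint each of pad_left, pad_middle, pad_right below 0.0015 m and distance of each of tube_1_mid, tube_2_mid, screwdriver from where it was at the start of the episode below 0.02 m); the robot touches nothing.
It fails at once if the tag of a sound mount is pushed down (beyond 0.25 rad) ((value of joint tag_left above 0.25 rad and value of joint pad_left below 0.0004 m) or (value of joint tag_middle above 0.25 rad and value of joint pad_middle below 0.0004 m) or (value of joint tag_right above 0.25 rad and value of joint pad_right below 0.0004 m)).
It fails at once if a pad is pulled up by more than 2.5 mm (value of joint any of pad_left, pad_middle, pad_right below -0.0025 m).
It fails at once if a tag is lifted by more than 0.15 rad (value of joint any of tag_left, tag_middle, tag_right below -0.15 rad).
It fails at once if a tube or the screwdriver is lifted or moved by more than 20 mm (distance of any of tube_1_mid, tube_2_mid, screwdriver from where it was at the start of the episode above 0.02 m).
It also fails if it takes over 51 s, if anything falls off the work surface, if the arm or the gripper's body presses on something with over 40 N, if the wrist force passes 120 N, or if a joint passes its speed limit or range.

## Robot

A 6-joint arm with a two-finger parallel gripper is mounted at the origin on the work surface. World frame = base frame: x ahead of the robot, y to its left, z up, the work surface at z = 0. Lengths are in m, angles in degrees, forces in N, time in s.
With the tool pointing down it reaches from about 0.3 to 0.875 m from the base axis. Payload 6.4 kg.
Tool frame: the origin (TCP) lies midway between the tips of the shut fingers; the grasp point (between the pads) lies 19 mm behind it; z points along the fingers, x is the direction in which the jaws open and shut, and the axes are right-handed (so a half turn about z gives the same grasp; the last joint's range is limited). The gripper opens to 88 mm and grips with 3 to 60 N. Pads are 18 mm wide; open, the fingers measure 123 mm over their backs; the gripper's body (75 mm by 187 mm) begins 45 mm behind the grasp point.
Start: joints at [60.143, 10.359, 92.074, -0, 77.567, -11.82], TCP at [0.178, 0.547, 0.239] pointing down, gripper open.
Joint ranges: [-171.53, 171.53], [-51.25, 118.39], [17.06, 147.69], [-65.23, 245.23], [0, 150.52], [-178.68, 178.68]. Speed limits (degrees/s): [147.25, 147.25, 172.46, 180, 180, 180].

## Interface

Orientations are given as [roll, pitch, yaw] about the fixed x, y, z axes, in that order (R = Rz(yaw) Ry(pitch) Rx(roll)).
In Python, from station import monitor, viewer, ctrl gives the robot as it stands.
- The arm moves only by the tool step_arm, never from a script. Its argument "motion" is one flat list of numbers, 7 for each row, row after row: the shift along the tool's x, y, z each as a share of 750 mm, from -1 to 1, then the turn, a rotation vector about the tool's x, y, z each as a share of 360 degrees, from -1 to 1, then the closure, from 0 (fully open) to 1 (shut). In form: [dx, dy, dz, ax, ay, az, jaw, dx, dy, dz, ax, ay, az, jaw, ...]. A call has 1 to 12 rows; each row is the pose to reach, as a shift and turn from the pose measured when the call began, along the tool's axes at that moment, turning the shorter way round; what a row does not reach only later rows make up. A row lasts 1/8 s, in which the tool goes at most 62.5 mm and 10.7 degrees, less where a joint would pass 70% of its speed; a pose out of reach is approached as far as the arm can. A call with a number of a shift or a turn outside -1 to 1 is refused whole. A call with a gripper value outside its range is refused whole. The fingers move at their own pace and stop on an object; the grip force is fixed at half the most. Time passes only in rows, so rows that repeat a pose let the fingers close. It gives the time, the measured TCP pose, the force and the opening at its end, in the units of the state.
- monitor.sense(): the state, without advancing time (a new reading comes with each control period).
- viewer.camera(name): name is "scene" or "top"; returns a dict with "pixels" (420x560x3 uint8, red, green, blue), "fx", "fy", "cx", "cy" (pixels), "extrinsics" (4x4, takes a point from camera to world coordinates). Camera axes: x right, y down, z forward; pixel columns grow to the right and rows downward; lengths in m; the calibration is good to about 2 mm. A picture is of the moment at which its call begins. There is no depth.
- ctrl.job_done(): hands the job in, once; it reports no verdict.
The state is a dict: "t": time; "joints": joint angles; "qd": joint speeds; "tau": joint torques, N m; "tcp_pos": TCP position; "tool_rot": TCP orientation; "ft_force": force on the tool from outside, world axes, zero at the start; "moment": the same for the moment, N m; "opening": finger opening in m.
Only numpy, scipy, OpenCV 4.12 (cv2) and the standard library are available. Lean on these libraries where they do the work, as an engineer would, in place of code of your own. Each camera call takes 0.05 s, during which the arm holds its last target.

## Working session

There is one attempt and no reset: what is moved stays moved. The work goes in short steps, Python scripts to look and compute and a tool call to move; the robot and the scene stay as the last step left them, time stands still between calls to the robot, and variables do not carry over. Pictures are saved under pics/ and viewed, and the job is handed in when it is done.

Besides the shell and the picture viewer there is one more tool, called after ">>>" in YAML: its name, and indented under it one key for each argument. step_arm: Moves the arm, as the interface text tells. Its arguments: {"type":"object","properties":{"motion":{"type":"array","items":{"type":"number"}}},"required":["motion"]}

```bash
mkdir -p pics; ls; python3 - <<'E'
from station import monitor, viewer, ctrl
import cv2,numpy as np,pickle
print(monitor.sense())
for n in("scene","top"):
    c=viewer.camera(n); cv2.imwrite(f"pics/{n}0.png",cv2.cvtColor(c["pixels"],cv2.COLOR_RGB2BGR))
    pickle.dump(c,open(f"{n}0.pkl","wb")); print(n,c["fx"],c["cx"],c["cy"],np.round(c["extrinsics"],4).tolist())
E
```

```text
pics
{'t': 0.0, 'joints': array([ 6.01452028e+01,  1.04015756e+01,  9.21300925e+01, -7.92326065e-04,
        7.75649055e+01, -1.18198042e+01]), 'qd': array([-0.0235053 , -0.01686636,  0.02489288,  0.00565311, -0.05399726,
       -0.00506383]), 'tau': array([ 1.24150087e-03, -4.33873022e+01, -3.41848648e+01,  7.03139277e-02,
        3.87351459e-02, -1.55598259e-04]), 'tcp_pos': array([0.1777426 , 0.54629998, 0.23782642]), 'tool_rot': array([-1.79980975e+02,  9.46844506e-02,  7.19651940e+01]), 'ft_force': array([-0.45465706,  0.20305335, -0.05671165]), 'moment': array([-0.00044621,  0.00082056,  0.02698671]), 'opening': 0.08788649400915824}
scene 416.4080178219377 279.56071851412406 206.6565898071109 [[-0.8634, 0.2773, -0.4216, 1.0636], [0.5045, 0.4602, -0.7305, 0.8977], [-0.0086, -0.8434, -0.5372, 0.7317], [0.0, 0.0, 0.0, 1.0]]
top 439.2689195750616 273.9742121389972 208.87661595843227 [[0.0217, -0.9901, 0.139, 0.3966], [-0.9998, -0.0209, 0.0073, -0.0004], [-0.0043, -0.1391, -0.9903, 1.2105], [0.0, 0.0, 0.0, 1.0]]
```

View pics/top0.png

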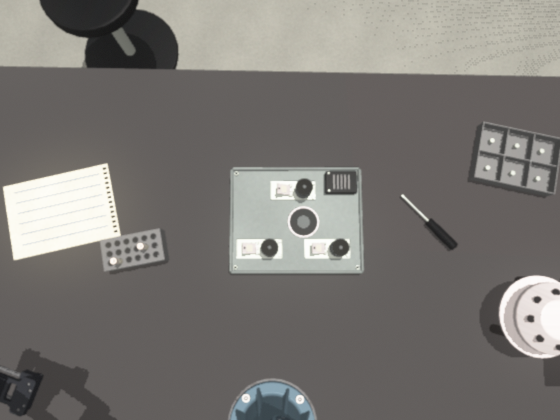

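View pics/scene0.png

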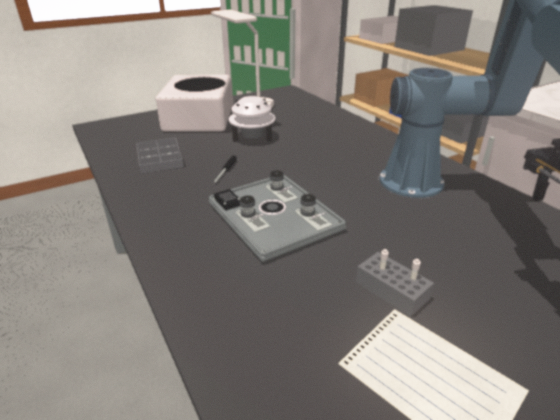

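The top view shows the plate at columns 230–363 and rows 167–273. The pads are near (269,247) left, (303,187) middle and (340,247) right, each with its tag to the left. Next I'll measure them.

```bash
cat > h.py <<'E'
import numpy as np,cv2,pickle
def cast(c,u,v,z):
    E=c["extrinsics"]; d=E[:3,:3]@np.array([(u-c["cx"])/c["fx"],(v-c["cy"])/c["fy"],1]); o=E[:3,3]
    return o+d*(z-o[2])/d[2]
def proj(c,p):
    E=c["extrinsics"]; q=E[:3,:3].T@(np.array(p)-E[:3,3]); return q[0]/q[2]*c["fx"]+c["cx"],q[1]/q[2]*c["fy"]+c["cy"]
E
python3 - <<'E'
from h import *
c=pickle.load(open("top0.pkl","rb")); im=c["pixels"]
hsv=cv2.cvtColor(im,cv2.COLOR_RGB2HSV); g=cv2.cvtColor(im,cv2.COLOR_RGB2GRAY)
roi=np.zeros_like(g); roi[155:285,218:376]=1
m=((g>85)*roi).astype(np.uint8)
cs,_=cv2.findContours(m,cv2.RETR_EXTERNAL,cv2.CHAIN_APPROX_NONE); k=max(cs,key=cv2.contourArea)
r=cv2.minAreaRect(cv2.convexHull(k)); print("rect",r)
B=np.array([cast(c,*p,.036)for p in cv2.boxPoints(r)]); print(B.round(4)); ctr=B.mean(0)
print("sides",[np.linalg.norm(B[i]-B[i-1])for i in range(4)],"ctr",ctr)
e=[B[i]-B[i-1] for i in range(4)]
for v in e: print(np.degrees(np.arctan2(v[1],v[0])))
d=((g<50)*roi).astype(np.uint8)
n,l,s,ce=cv2.connectedComponentsWithStats(d)
for i in range(1,n):
    if s[i,4]>60: print(s[i],ce[i],cast(c,*ce[i],.086).round(4))
cv2.imwrite("pics/topz.png",cv2.resize(cv2.cvtColor(im,cv2.COLOR_RGB2BGR)[155:285,218:376],None,fx=5,fy=4.6,interpolation=cv2.INTER_CUBIC))
s=pickle.load(open("scene0.pkl","rb"))
cv2.imwrite("pics/scenez.png",cv2.resize(cv2.cvtColor(s["pixels"],cv2.COLOR_RGB2BGR)[160:265,200:350],None,fx=5.3,fy=5.3,interpolation=cv2.INTER_CUBIC))
E
```

```text
rect ((296.5, 219.5), (129.0, 157.0), 90.0)
[[ 0.7077  0.1653  0.036 ]
 [ 0.7165 -0.2657  0.036 ]
 [ 0.3672 -0.2622  0.036 ]
 [ 0.3582  0.1515  0.036 ]]
sides [np.float64(0.34973729780571616), np.float64(0.43113479635477947), np.float64(0.34930955691699495), np.float64(0.4137767123967402)] ctr [ 0.53741427 -0.05278068  0.036     ]
2.2599170480729227
-88.82213297323312
179.41366941660004
91.25138784949189
```

View pics/topz.png

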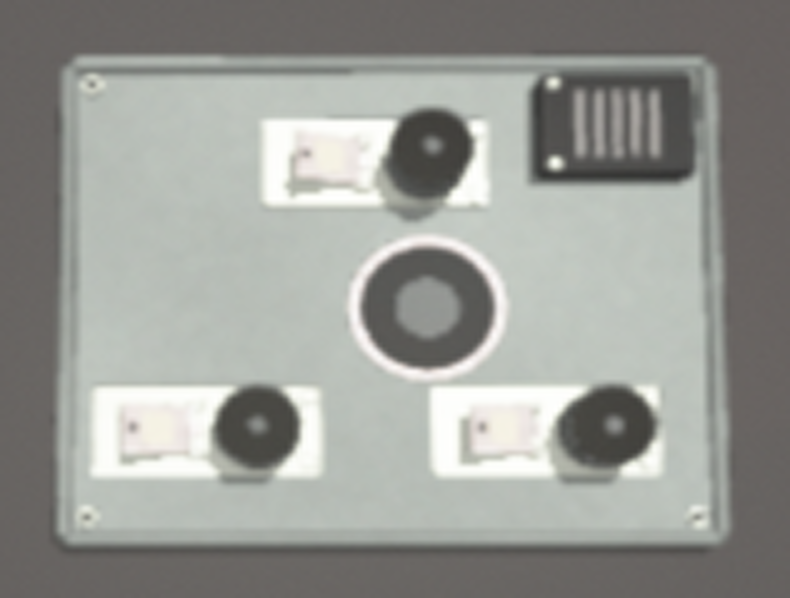

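View pics/scenez.png

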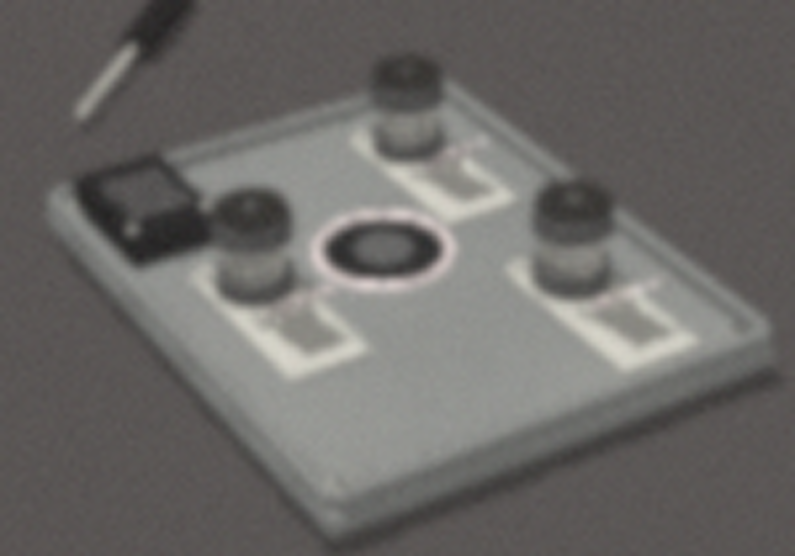

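The enlarged crops show the pads as dark discs with a light centre dot, the white flanges, and a standing tag to the left of each pad. My thresholds were too low, so I'll redo them.

```bash
python3 - <<'E'
from h import *
c=pickle.load(open("top0.pkl","rb")); im=c["pixels"]
g=cv2.cvtColor(im,cv2.COLOR_RGB2GRAY); x0,y0=218,155
R=cv2.resize(g[155:285,218:376],None,fx=4,fy=4,interpolation=cv2.INTER_CUBIC)
px=lambda p:((p[0]+.5)/4-.5+x0,(p[1]+.5)/4-.5+y0)
m=(R>145).astype(np.uint8)
cs,_=cv2.findContours(m,cv2.RETR_EXTERNAL,cv2.CHAIN_APPROX_NONE); k=max(cs,key=cv2.contourArea)
r=cv2.minAreaRect(cv2.convexHull(k)); 
B=np.array([cast(c,*px(p),.036)for p in cv2.boxPoints(r)]); ctr=B.mean(0)
print("sides",[round(float(np.linalg.norm(B[i]-B[i-1])),4)for i in range(4)],"ctr",ctr,[float(np.degrees(np.arctan2(*(B[i]-B[i-1])[1::-1]))) for i in range(4)])
cs,_=cv2.findContours((R<90).astype(np.uint8),cv2.RETR_EXTERNAL,cv2.CHAIN_APPROX_NONE)
for k in cs:
    if cv2.contourArea(k)>300:
        (x,y),rad=cv2.minEnclosingCircle(k); print("dark",px((x,y)),rad/4,cast(c,*px((x,y)),.086).round(4),cv2.boundingRect(k))
P=[]
for zx,zy in((258,425),(432,146),(614,425)):
    u=(zx+.5)/5-.5+x0; v=(zy+.5)/4.6-.5+y0; P.append(cast(c,u,v,.086))
P=np.array(P);print(P.round(4))
b=np.array([[-78,71],[80,-20],[-78,-111]])/1000
bc=b-b.mean(0);pc=P[:,:2]-P[:,:2].mean(0)
th=np.arctan2((bc[:,0]*pc[:,1]-bc[:,1]*pc[:,0]).sum(),(bc*pc).sum());Rm=np.array([[np.cos(th),-np.sin(th)],[np.sin(th),np.cos(th)]])
o=P[:,:2].mean(0)-Rm@b.mean(0);print("yaw",np.degrees(th),"origin",o,"res mm",((pc-bc@Rm.T)*1000).round(1).tolist())
s=pickle.load(open("scene0.pkl","rb"))
for p in b: print("scene pred",proj(s,[*(o+Rm@p),.086]))
for n,p in zip("LMR",b):
  for q in (p,p+[0,.034],p+[0,.064]): print(n,(o+Rm@q).round(4))
E
```

```text
sides [0.2859, 0.3666, 0.2856, 0.3544] ctr [ 0.53586611 -0.05183887  0.036     ] [2.0579460773116542, -88.8151081735285, 179.62850785905246, 91.24500611925058]
dark (293.5, 273.0) 65.38948059082031 [ 0.3915 -0.0452  0.086 ] (42, 468, 524, 14)
dark (269.0311088562012, 247.47118377685547) 8.263854026794434 [0.4546 0.0183 0.086 ] (174, 339, 63, 66)
dark (339.0, 247.625) 9.045914649963379 [ 0.4581 -0.1602  0.086 ] (450, 338, 72, 66)
dark (303.04418182373047, 221.42822265625) 12.273343086242676 [ 0.5233 -0.0677  0.086 ] (294, 219, 96, 95)
dark (303.625, 188.0) 9.2913179397583 [ 0.6108 -0.0681  0.086 ] (312, 97, 64, 74)
dark (340.0, 182.375) 18.352903366088867 [ 0.6277 -0.1626  0.086 ] (427, 66, 128, 91)
[[ 0.4558  0.0179  0.086 ]
 [ 0.6152 -0.069   0.086 ]
 [ 0.4597 -0.1638  0.086 ]]
yaw 1.3309760665452453 origin [ 0.53512876 -0.05104537] res mm [[0.3, -0.2], [-0.3, 0.2], [0.0, 0.0]]
scene pred (np.float64(308.55271283947565), np.float64(197.0168212064105))
scene pred (np.float64(247.54113980221223), np.float64(198.40177909561558))
scene pred (np.float64(276.9257328312259), np.float64(172.96865227746824))
L [0.4555 0.0181]
L [0.4547 0.0521]
L [0.454  0.0821]
M [ 0.6156 -0.0692]
M [ 0.6148 -0.0352]
M [ 0.6141 -0.0052]
R [ 0.4597 -0.1638]
R [ 0.4589 -0.1298]
R [ 0.4582 -0.0998]
```

The pose is consistent. The mount triangle fits within 0.3 mm, the rim measures about 286×360 mm, and the scene-view prediction for the left pad (308,197) matches the picture. I'll write a helper that gives the numbers for each move.

```bash
cat > mv.py <<'E'
import sys,numpy as np
from scipy.spatial.transform import Rotation as R
from station import monitor
def go(*T):
    s=monitor.sense(); r=R.from_euler('xyz',s['tool_rot'],degrees=True); p=np.array(s['tcp_pos'])
    print("t",round(s['t'],2),"tcp",p.round(4),"rot",np.round(s['tool_rot'],2),"F",np.round(s['ft_force'],2))
    for t in T:
        d=r.inv().apply(np.array(t)-p)/.75; a=(r.inv()*R.from_euler('xyz',[180,0,0],degrees=True)).as_rotvec(degrees=True)/360
        print(t,d.round(4).tolist(),a.round(4).tolist())
E
python3 -c "
from mv import go
go((.4555,.0181,.2),(.4555,.0181,.1))"
```

```text
t 0.1 tcp [0.1778 0.5463 0.2379] rot [-1.7998e+02  9.0000e-02  7.1960e+01] F [-0.22  0.06 -0.55]
(0.4555, 0.0181, 0.2) [-0.555, 0.5702, 0.0512] [0.0001, 0.0002, 0.1999]
(0.4555, 0.0181, 0.1) [-0.5548, 0.5702, 0.1846] [0.0001, 0.0002, 0.1999]
```

>>> step_arm:
  motion: [-0.555, 0.57, 0.05, 0, 0, 0.2, 1, -0.555, 0.57, 0.05, 0, 0, 0.2, 1, -0.555, 0.57, 0.05, 0, 0, 0.2, 1, -0.555, 0.57, 0.05, 0, 0, 0.2, 1, -0.555, 0.57, 0.05, 0, 0, 0.2, 1, -0.555, 0.57, 0.05, 0, 0, 0.2, 1, -0.555, 0.57, 0.05, 0, 0, 0.2, 1, -0.555, 0.57, 0.05, 0, 0, 0.2, 1, -0.555, 0.57, 0.05, 0, 0, 0.2, 1, -0.555, 0.57, 0.05, 0, 0, 0.2, 1, -0.555, 0.57, 0.05, 0, 0, 0.2, 1, -0.555, 0.57, 0.05, 0, 0, 0.2, 1]

```text
t: 1.6
tcp_pos: [0.4547, 0.0187, 0.2005]
tool_rot: [180.0, 0.1, -0.1]
ft_force: [0.7, -0.4, -0.1]
opening: 0.0008
```

```bash
python3 -c "
from mv import go
go((.4555,.0181,.12),(.4555,.0181,.1),(.4555,.0181,.08))"
```

```text
t 1.6 tcp [0.4547 0.0187 0.2005] rot [ 1.7996e+02  1.1000e-01 -5.0000e-02] F [ 0.72 -0.45 -0.09]
(0.4555, 0.0181, 0.12) [0.0013, 0.0007, 0.1073] [0.0001, 0.0003, -0.0001]
(0.4555, 0.0181, 0.1) [0.0013, 0.0007, 0.134] [0.0001, 0.0003, -0.0001]
(0.4555, 0.0181, 0.08) [0.0014, 0.0006, 0.1607] [0.0001, 0.0003, -0.0001]
```

>>> step_arm:
  motion: [0.001, 0.001, 0.08, 0, 0, 0, 1, 0.001, 0.001, 0.14, 0, 0, 0, 1, 0.001, 0.001, 0.14, 0, 0, 0, 1, 0.001, 0.001, 0.14, 0, 0, 0, 1]

```text
t: 2.1
tcp_pos: [0.4561, 0.0185, 0.0971]
tool_rot: [179.9, 0.0, 0.0]
ft_force: [-0.4, -0.1, 0.3]
opening: 0.0004
```

```bash
python3 - <<'E'
from mv import go
from station import viewer
import cv2
go((.4555,.0181,.086),(.4555,.0181,.08))
ims=[cv2.cvtColor(viewer.camera(n)["pixels"],cv2.COLOR_RGB2BGR) for n in("scene","top")]
a=cv2.resize(ims[0][130:260,200:350],(400,347));b=cv2.resize(ims[1][155:285,218:376],(400,347))
cv2.imwrite("pics/a1.png",cv2.hconcat([a,b]))
E
```

```text
t 2.1 tcp [0.4561 0.0185 0.0971] rot [1.7994e+02 1.0000e-02 3.0000e-02] F [-0.44 -0.13  0.33]
(0.4555, 0.0181, 0.086) [-0.0008, 0.0005, 0.0148] [0.0002, 0.0, 0.0001]
(0.4555, 0.0181, 0.08) [-0.0008, 0.0005, 0.0228] [0.0002, 0.0, 0.0001]
```

View pics/a1.png

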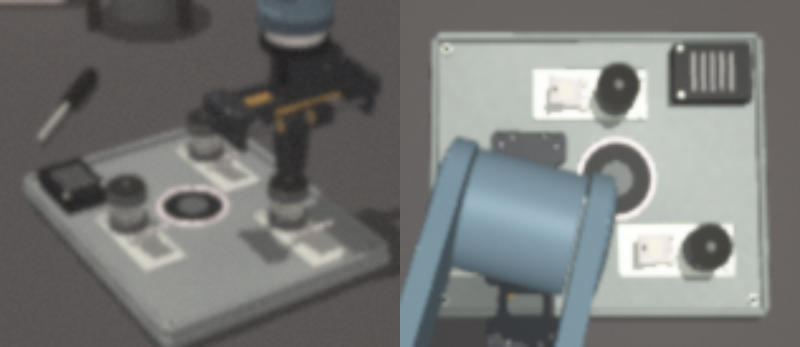

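In the scene crop the shut fingers stand right over the left pad, at about (290,175). I'll press.

>>> step_arm:
  motion: [-0.001, 0, 0.012, 0, 0, 0, 1, -0.001, 0, 0.018, 0, 0, 0, 1, -0.001, 0, 0.023, 0, 0, 0, 1, -0.001, 0, 0.023, 0, 0, 0, 1, -0.001, 0, 0.023, 0, 0, 0, 1, -0.001, 0, 0.023, 0, 0, 0, 1]

```text
t: 2.95
tcp_pos: [0.4568, 0.0179, 0.0812]
tool_rot: [179.9, -0.2, -0.0]
ft_force: [-0.2, 1.4, 7.2]
opening: 0.0005
```

```bash
cat > avg.py <<'E'
from station import monitor,viewer
import numpy as np
F=[];Z=[]
for i in range(10):
    viewer.camera("top"); s=monitor.sense(); F.append(s['ft_force']);Z.append(s['tcp_pos'])
print("F",np.mean(F,0).round(2),"sd",np.std(F,0).round(2),"p",np.mean(Z,0).round(4),"t",s['t'])
E
python3 avg.py; python3 -c "
from mv import go
go((.4555,.0181,.11))"
```

```text
F [-0.91  1.09  6.6 ] sd [0.56 0.36 0.46] p [0.4568 0.0179 0.0812] t 3.45
t 3.45 tcp [0.4568 0.0179 0.0812] rot [179.91  -0.18  -0.  ] F [-1.06  1.73  6.79]
(0.4555, 0.0181, 0.11) [-0.0017, -0.0003, -0.0384] [0.0003, -0.0005, -0.0]
```

The left pad gives about 6.6 N at about 4.8 mm, so roughly 1.4 N/mm. I'll lift off and go to the middle pad.

>>> step_arm:
  motion: [-0.001, 0, -0.04, 0, 0, 0, 1, -0.001, 0, -0.05, 0, 0, 0, 1, -0.001, 0, -0.05, 0, 0, 0, 1]

```text
t: 3.82
tcp_pos: [0.4562, 0.0178, 0.1187]
tool_rot: [179.9, -0.2, -0.0]
ft_force: [-0.7, -0.4, 1.0]
opening: 0.0002
```

```bash
python3 avg.py; python3 -c "
from mv import go
go((.6156,-.0692,.12),(.6156,-.0692,.097))"
```

```text
F [-0.06 -0.23  0.16] sd [0.33 0.54 0.46] p [0.4555 0.018  0.118 ] t 4.325
t 4.33 tcp [0.4558 0.0179 0.1184] rot [ 1.7992e+02 -1.5000e-01 -1.0000e-02] F [ 0.13 -0.68 -0.32]
(0.6156, -0.0692, 0.12) [0.213, 0.1162, -0.0014] [0.0002, -0.0004, -0.0]
(0.6156, -0.0692, 0.097) [0.2129, 0.1161, 0.0293] [0.0002, -0.0004, -0.0]
```

>>> step_arm:
  motion: [0.213, 0.116, 0, 0, 0, 0, 1, 0.213, 0.116, 0, 0, 0, 0, 1, 0.213, 0.116, 0, 0, 0, 0, 1, 0.213, 0.116, 0, 0, 0, 0, 1, 0.213, 0.116, 0.028, 0, 0, 0, 1, 0.213, 0.116, 0.028, 0, 0, 0, 1, 0.213, 0.116, 0.028, 0, 0, 0, 1]

```text
t: 5.2
tcp_pos: [0.6146, -0.0683, 0.0977]
tool_rot: [179.9, -0.1, 0.0]
ft_force: [-0.4, -0.2, 0.0]
opening: 0.0006
```

```bash
python3 -c "
from mv import go
go((.6156,-.0692,.08))"
```

```text
t 5.2 tcp [ 0.6146 -0.0683  0.0977] rot [ 1.7994e+02 -1.0000e-01  3.0000e-02] F [-0.39 -0.2   0.04]
(0.6156, -0.0692, 0.08) [0.0012, 0.0012, 0.0236] [0.0002, -0.0003, 0.0001]
```

>>> step_arm:
  motion: [0.001, 0.001, 0.012, 0, 0, 0, 1, 0.001, 0.001, 0.018, 0, 0, 0, 1, 0.001, 0.001, 0.024, 0, 0, 0, 1, 0.001, 0.001, 0.024, 0, 0, 0, 1, 0.001, 0.001, 0.024, 0, 0, 0, 1, 0.001, 0.001, 0.024, 0, 0, 0, 1]

```text
t: 5.95
tcp_pos: [0.6154, -0.069, 0.0799]
tool_rot: [179.9, -0.1, 0.0]
ft_force: [-2.4, 1.8, 3.1]
opening: 0.0005
```

```bash
python3 avg.py
```

```text
F [-2.03  1.75  3.07] sd [0.48 0.47 0.41] p [ 0.6154 -0.069   0.0798] t 6.45
```

The middle pad gives about 3.1 N at 6.2 mm, so roughly 0.5 N/mm. Lift off and go to the right pad.

>>> step_arm:
  motion: [0.001, 0.001, -0.02, 0, 0, 0, 1, 0.001, 0.001, -0.03, 0, 0, 0, 1, 0.001, 0.001, -0.03, 0, 0, 0, 1]

```text
t: 6.82
tcp_pos: [0.617, -0.0702, 0.1036]
tool_rot: [179.9, -0.2, 0.0]
ft_force: [0.4, 0.1, -0.6]
opening: 0.0003
```

```bash
python3 avg.py; python3 -c "
from mv import go
go((.4597,-.1638,.12),(.4597,-.1638,.097))"
```

```text
F [-0.39  0.09 -0.33] sd [0.36 0.42 0.59] p [ 0.616  -0.0697  0.1021] t 7.325
t 7.33 tcp [ 0.616  -0.0697  0.102 ] rot [ 1.7994e+02 -8.0000e-02  3.0000e-02] F [-0.2   0.49  0.56]
(0.4597, -0.1638, 0.12) [-0.2085, 0.1254, -0.0241] [0.0002, -0.0002, 0.0001]
(0.4597, -0.1638, 0.097) [-0.2085, 0.1253, 0.0065] [0.0002, -0.0002, 0.0001]
```

>>> step_arm:
  motion: [0, 0, -0.024, 0, 0, 0, 1, -0.2085, 0.125, -0.024, 0, 0, 0, 1, -0.2085, 0.125, -0.024, 0, 0, 0, 1, -0.2085, 0.125, -0.024, 0, 0, 0, 1, -0.2085, 0.125, -0.024, 0, 0, 0, 1, -0.2085, 0.125, 0.005, 0, 0, 0, 1, -0.2085, 0.125, 0.005, 0, 0, 0, 1, -0.2085, 0.125, 0.005, 0, 0, 0, 1]

```text
t: 8.32
tcp_pos: [0.4607, -0.1635, 0.0991]
tool_rot: [179.9, -0.1, 0.1]
ft_force: [-0.5, 0.3, 0.1]
opening: 0.0003
```

```bash
python3 -c "
from mv import go
go((.4597,-.1638,.08))"
```

```text
t 8.32 tcp [ 0.4607 -0.1635  0.0991] rot [ 1.7992e+02 -1.3000e-01  8.0000e-02] F [-0.46  0.25  0.12]
(0.4597, -0.1638, 0.08) [-0.0014, 0.0004, 0.0255] [0.0002, -0.0004, 0.0002]
```

>>> step_arm:
  motion: [-0.001, 0, 0.014, 0, 0, 0, 1, -0.001, 0, 0.02, 0, 0, 0, 1, -0.001, 0, 0.026, 0, 0, 0, 1, -0.001, 0, 0.026, 0, 0, 0, 1, -0.001, 0, 0.026, 0, 0, 0, 1, -0.001, 0, 0.026, 0, 0, 0, 1]

```text
t: 9.07
tcp_pos: [0.4603, -0.1633, 0.0801]
tool_rot: [179.9, -0.2, 0.1]
ft_force: [-1.7, 2.4, 7.1]
opening: 0.0006
```

```bash
python3 avg.py
```

```text
F [-1.26  2.58  7.68] sd [0.55 0.41 0.32] p [ 0.4603 -0.1633  0.0801] t 9.575
```

The right pad gives about 7.7 N at 5.9 mm, or 1.3 N/mm, so the middle is clearly the softest. Now its tag.

>>> step_arm:
  motion: [-0.001, 0, -0.03, 0, 0, 0, 1, -0.001, 0, -0.06, 0, 0, 0, 1, -0.001, 0, -0.06, 0, 0, 0, 1]

```text
t: 9.95
tcp_pos: [0.4605, -0.164, 0.1264]
tool_rot: [179.8, -0.3, 0.1]
ft_force: [-0.1, 0.4, 0.9]
opening: -0.0
```

```bash
python3 -c "
from mv import go
go((.6141,-.0052,.12),(.6141,-.0052,.08))"
```

```text
t 9.95 tcp [ 0.4605 -0.164   0.1264] rot [ 1.7982e+02 -3.1000e-01  9.0000e-02] F [-0.1   0.39  0.9 ]
(0.6141, -0.0052, 0.12) [0.2051, -0.2114, 0.0089] [0.0005, -0.0009, 0.0003]
(0.6141, -0.0052, 0.08) [0.2048, -0.2116, 0.0623] [0.0005, -0.0009, 0.0003]
```

>>> step_arm:
  motion: [0.205, -0.2115, 0, 0, 0, 0, 1, 0.205, -0.2115, 0, 0, 0, 0, 1, 0.205, -0.2115, 0, 0, 0, 0, 1, 0.205, -0.2115, 0, 0, 0, 0, 1, 0.205, -0.2115, 0, 0, 0, 0, 1, 0.205, -0.2115, 0.06, 0, -0.001, 0, 1, 0.205, -0.2115, 0.06, 0, -0.001, 0, 1, 0.205, -0.2115, 0.06, 0, -0.001, 0, 1]

```text
t: 10.95
tcp_pos: [0.6139, -0.006, 0.0821]
tool_rot: [179.8, 0.1, 0.0]
ft_force: [0.2, -0.4, 1.2]
opening: 0.0002
```

```bash
python3 - <<'E'
from mv import go
from station import viewer
import cv2
go((.6141,-.0052,.06),(.6141,-.0052,.0355))
ims=[cv2.cvtColor(viewer.camera(n)["pixels"],cv2.COLOR_RGB2BGR) for n in("scene","top")]
a=cv2.resize(ims[0][130:260,200:350],(400,347));b=cv2.resize(ims[1][155:285,218:376],(400,347))
cv2.imwrite("pics/a2.png",cv2.hconcat([a,b]))
E
```

```text
t 10.95 tcp [ 0.6139 -0.006   0.0821] rot [1.7982e+02 8.0000e-02 3.0000e-02] F [ 0.21 -0.41  1.17]
(0.6141, -0.0052, 0.06) [0.0003, -0.0012, 0.0294] [0.0005, 0.0002, 0.0001]
(0.6141, -0.0052, 0.0355) [0.0003, -0.0013, 0.0621] [0.0005, 0.0002, 0.0001]
```

View pics/a2.png

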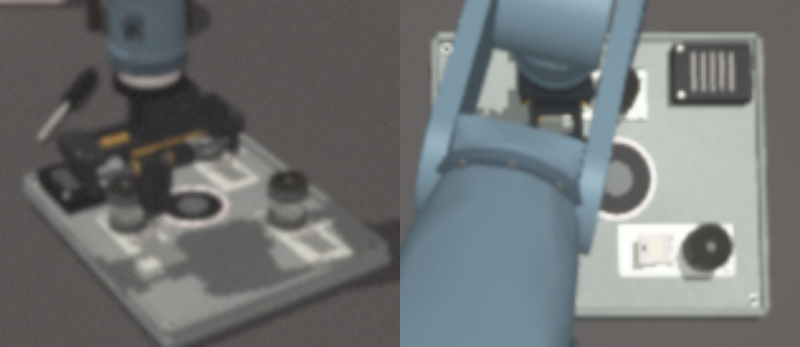

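In the scene crop the fingers hang at about (150,200), over the middle tag and clear of its pad. I'll fold it down gently.

>>> step_arm:
  motion: [0, -0.001, 0.02, 0, 0, 0, 1, 0, -0.001, 0.03, 0, 0, 0, 1, 0, -0.001, 0.04, 0, 0, 0, 1, 0, -0.001, 0.048, 0, 0, 0, 1, 0, -0.001, 0.055, 0, 0, 0, 1, 0, -0.001, 0.059, 0, 0, 0, 1, 0, -0.001, 0.061, 0, 0, 0, 1, 0, -0.001, 0.061, 0, 0, 0, 1, 0, -0.001, 0.061, 0, 0, 0, 1]

```text
t: 12.18
tcp_pos: [0.6151, -0.0056, 0.0376]
tool_rot: [179.8, -0.1, 0.0]
ft_force: [-1.1, -0.7, -0.7]
opening: 0.0002
```

```bash
python3 avg.py
```

```text
F [ 0.08 -0.04  0.08] sd [0.35 0.65 0.41] p [ 0.6152 -0.0055  0.0377] t 12.675
```

>>> step_arm:
  motion: [0, 0, 0.002, 0, 0, 0, 1, 0, 0, 0.004, 0, 0, 0, 1, 0, 0, 0.005, 0, 0, 0, 1, 0, 0, 0.005, 0, 0, 0, 1]

```text
t: 13.18
tcp_pos: [0.6154, -0.0054, 0.0353]
tool_rot: [179.8, -0.1, 0.1]
ft_force: [-4.3, 1.6, 11.5]
opening: 0.0004
```

```bash
python3 avg.py
```

```text
F [-4.58  1.14 10.87] sd [0.39 0.66 0.34] p [ 0.6154 -0.0053  0.0353] t 13.675
```

The tag is on its stop, at 10.9 N and z = 35.3 mm. I'll lift straight up, then back away and check.

>>> step_arm:
  motion: [0, 0, -0.03, 0, 0, 0, 1, 0, 0, -0.11, 0, 0, 0, 1, 0, 0, -0.18, 0, 0, 0, 1, 0, 0, -0.25, 0, 0, 0, 1, -0.08, -0.08, -0.25, 0, 0, 0, 1, -0.16, -0.16, -0.25, 0, 0, 0, 1, -0.22, -0.24, -0.25, 0, 0, 0, 1, -0.22, -0.32, -0.25, 0, 0, 0, 1, -0.22, -0.36, -0.25, 0, 0, 0, 1, -0.22, -0.36, -0.25, 0, 0, 0, 1, -0.22, -0.36, -0.25, 0, 0, 0, 1]

```text
t: 15.05
tcp_pos: [0.4495, 0.2655, 0.2212]
tool_rot: [179.8, -0.1, 0.2]
ft_force: [-0.4, -0.2, -0.4]
opening: 0.0002
```

```bash
python3 avg.py; python3 - <<'E'
from h import *
from station import viewer
ims=[cv2.cvtColor(viewer.camera(n)["pixels"],cv2.COLOR_RGB2BGR) for n in("scene","top")]
cv2.imwrite("pics/full3.png",cv2.hconcat([cv2.resize(i,(400,300)) for i in ims]))
a=cv2.resize(ims[0][160:265,200:350],(400,347),interpolation=cv2.INTER_CUBIC);b=cv2.resize(ims[1][155:285,218:376],(400,347),interpolation=cv2.INTER_CUBIC)
cv2.imwrite("pics/a3.png",cv2.hconcat([a,b]))
E
```

```text
F [ 0.29 -0.04 -0.35] sd [0.45 0.34 0.31] p [0.4502 0.2642 0.2213] t 15.55
```

View pics/a3.png

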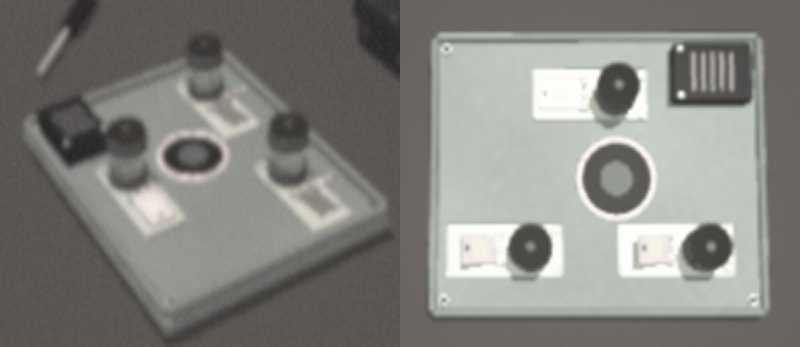

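View pics/full3.png

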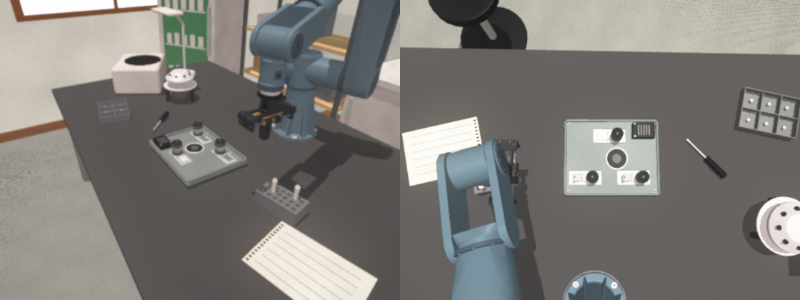

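The middle tag now lies flat: it is bright in the scene crop at about (155,205) and casts no shadow in the top crop at about (562,95). The left and right tags still stand with their shadows, the tubes and screwdriver haven't moved, and the arm is clear.

```bash
python3 -c "
from station import ctrl
print(ctrl.job_done())"
```

```text
the job is handed in; nothing more can be done
None
```

I pressed the three pads from left to right, found the middle one softest, folded its tag flat and handed the job in at about 15.7 s. No verdict was reported.

| Pad | Depth pressed | Force | Stiffness |
|---|---|---|---|
| Left | about 4.8 mm | 6.6 N | 1.4 N/mm |
| Middle | about 6.2 mm | 3.1 N | 0.5 N/mm |
| Right | about 5.9 mm | 7.7 N | 1.3 N/mm |

- **Depth:** the left pad fell short of the nominal 6 mm but was well past the 3 mm needed. Depths rely on the stated 86 mm pad height.
- **Middle tag:** the first push stopped about 2.7 mm short at z = 37.7 mm with no force. I pushed again to z = 35.3 mm, where it met its stop at about 11 N.
- **Last pictures:** the middle tag is flat, and the left and right tags are standing. The screwdriver and tubes looked unmoved; I judged that by eye, and the arm hid the rack in the final top view. The arm was clear with wrist force near zero.

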